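Index the coil turntable and unload the finished coil

ROBOT

A 6-joint arm with a two-finger parallel gripper is mounted at the origin on the work surface. World frame = base frame: x ahead of the robot, y to its left, z up, the work surface at z = 0. Lengths are in mm, angles in rad, forces in N, time in s.
With the tool pointing down it reaches from about 375 to 750 mm from the base axis. Payload 9 kg.
Tool frame: the origin (TCP) lies midway between the tips of the shut fingers; the grasp point (between the pads) lies 19 mm behind it (manip.grip_depth is the distance from the TCP to the grasp point, in mm); z points along the fingers, y is the line along which they close (so a half turn about z gives the same grasp; the last joint's range is limited). The gripper opens to 85 mm and grips with 20 to 120 N. Pads are 22 mm wide; open, the fingers measure 114 mm over their backs; the gripper's body (76 mm by 85 mm) begins 54 mm behind the grasp point. The pads swing forward as they close: fully open they stand 13 mm farther back than shut.
Start: joints at [-1.383, 0.104, 0.097, 1.564, 0, 1.353], TCP at [236.865, -551.3, 231.331] pointing down, gripper open.
Joint ranges: [-2.99, 2.99], [-0.84, 1.86], [-1.1, 1.16], [-1.84, 2.11], [-1.51, 1.56], [-3.14, 3.14]. Speed limits (rad/s): [2.22, 2.22, 2.57, 3.14, 3.14, 3.14].

INTERFACE

Orientations are given as a rotation vector (axis times angle).
In Python, from bench import sensors, grab_frame, order, manip gives the robot as it stands. The module is installed in compiled form; this text tells all that it offers.
- The arm moves only by the tool carry_out, never from a script. Its argument "targets" is text: rows parted by semicolons, each of 5 numbers parted by spaces: the opening, from 0 (shut) to 1 (fully open), then the shift along the world's x, y, z as a fraction of full scale, then the turn about the world's z as a fraction of full scale. A call has 1 to 20 rows; each row is the pose to reach, as a shift and turn from the pose commanded when the call began; what a row does not reach only later rows make up. Full scale, the value 1, is 100 mm for a shift and 45 degrees for a turn. A row lasts 1/8 s, in which the tool goes at most 62.5 mm and 10.7 degrees, less where a joint would pass 70% of its speed; a pose out of reach is approached as far as the arm can. A call with a number of a shift or a turn outside -1 to 1 is refused whole. A call with a gripper value outside its range is refused whole. The fingers move at their own pace and stop on an object; "squeeze" is the grip in N (left out, the last holds). Time passes only in rows, so rows that repeat a pose let the fingers close. It gives the time, the measured TCP pose, the force, the opening and the grip force at its end, in the units of the state.
- sensors.get_obs(): the state, without advancing time (a new reading comes with each control period).
- grab_frame(name): name is "scene" or "top" or "wrist"; returns a dict with "pixels" (420x560x3 uint8, blue, green, red), "depth" (420x560 float32, mm along the optical axis (not along the pixel's ray), 0 where there is no reading), "fx", "fy", "cx", "cy" (pixels), "view" (4x4, takes a point from world to camera coordinates); the wrist camera has in their place "tool_from_camera" (4x4, takes a point from camera to tool coordinates, whose origin is the TCP and whose axes are the flange's). Camera axes: x right, y down, z forward; pixel columns grow to the right and rows downward; lengths in mm; the calibration is good to about 2 mm. A picture is of the moment at which its call begins: read the wrist's pose just before it.
- order.close_job(): hands the job in; it is judged then, once.
The state is a dict: "t": time; "joints": joint angles; "qvel": joint speeds; "joint_torque": joint torques, N m; "eef_pos": TCP position; "orientation": TCP orientation; "ft_force": force on the tool from outside, world axes, zero at the start; "moment": the same for the moment, N m; "opening": finger opening in mm; "grasp_force": force on a finger pad.
Only numpy, scipy, OpenCV 4.12 (cv2) and the standard library are available. Lean on these libraries where they do the work, as an engineer would, in place of code of your own. Each camera call takes 0.05 s, during which the arm holds its last target. There are 200 camera calls.

TASK

The copper-wound coil on the turntable is held down by the yellow keeper: lift the red sprung plunger, swing the turntable a quarter turn so that the coil comes round to the unloading side (the yellow mark, where the keeper has no arm), and let the plunger drop fully home in its hole there. Then slide the coil straight up off its spindle and stand it upright in the free end of the grey tray, still holding it until it is on the tray's floor. The white empty bobbin must stay on its spindle, the turntable must stay locked in its new position, and the coil already in the tray must be left alone.

Things in the scene. Friction and masses are not known exactly. Their poses are not given: they have to be found in the camera images.
- fixture: Fixed turntable base: blue disc, diameter 300, 30 thick (mm). Origin: centre of its underside, on the table; z = turning axis; -x points to the unloading side, marked by a yellow block 70 wide that stands out 23 from the rim. Index holes in its top face at -x (start), +y and -y, 125 from the axis, 15 wide, for the plunger's 12 mm round-nosed pin.
- keeper (a point): Centre of the fixed yellow keeper on the turning axis, 112 mm above the table: three flat arms 20 mm wide, 56 mm long from the axis, 109 to 116 mm high, along the fixture's +y, -y and +x (none to -x). A part on a spindle under an arm cannot be lifted off. It sits on a steel column of radius 13 mm, cap radius 16 mm, top 124 mm high.
- head (a joint): Angle (rad) of the turning head, anticlockwise from above positive, stops at +-1.75. 0 at the start: plunger at the fixture's -x, spindles at its +y and -y. +1.571 brings the +y spindle to -x (unloading side) and the plunger to -y; -1.571 brings the -y spindle to -x and the plunger to +y. Locked while the plunger is home; else it turns with light friction (0.15 N m) and stays put.
- head_top (a point): On the turning axis at the level of the head's top face, 54 mm above the table. The head is an aluminium disc of radius 106 mm with two upright steel spindles, half a turn apart, 70 mm from the axis: diameter 15 mm, tops 114 mm above the table. An arm 36 mm wide on it carries the plunger.
- plunger (a joint): Lift of the sprung plunger (m): 0 = fully home in a hole, about 0.014 = standing on the blue disc between holes, 0.024 = upper stop. Lift it at least 0.015 to turn the head freely. Spring and weight pull it down with about 5 N at 0 and 9 N at the stop. Let go over a hole (within 3 mm) it drops home by itself.
- knob (a point): Middle of the plunger's red round knob: diameter 34 mm, 28 mm high, upright. 100 mm above the table when home, rises with the plunger; 125 mm from the turning axis, goes round with the head. Under the knob are 21 mm of free stem (diameter 14 mm), then a steel boss 28 mm across, top 64 mm above the table.
- coil: The coil to unload: copper winding (diameter 55 mm) between two black flanges (diameter 60 mm, 5 mm thick), 50 mm tall, bore 19 mm, about 0.4 kg. Origin: centre of its underside; z is its axis. At the start it stands on the head (underside 54 mm above the table) on the spindle at the fixture's +y or -y.
- bobbin: Empty white bobbin on the other spindle: flanges of diameter 60 mm, core 48 mm, 50 mm tall. Origin: centre of its underside. It stays on its spindle and rides round with the head.
- tray: Grey open tray, fixed: 210 mm along its x, 140 mm along its y, wall 5 mm thick, rim 22 mm high, floor 5 mm above the table. Origin: centre of its underside. A finished coil already stands in its +x end; its -x end is free.
- tray_free (a point): Centre of the tray's free place, on the tray's floor (5 mm above the table), 50 mm from the tray's origin towards its -x end.
- stock: A finished coil just like the other, already standing in the tray's +x end, about 55 mm from the tray's origin. Leave it alone. Origin: centre of its underside.
Things that resemble listed ones, but are neither listed nor needed, are in the scene too. Leave any pink or purple look-alike of the coil alone.

How it is judged (in metres and radians):
On the way, in this order (a step that is already met when the one before it is completed fails the run):
1. the plunger is lifted clear of its hole (value of joint plunger above 0.0125 m), for 0.1 s.
2. the coil, still down on its spindle, has come round to the unloading side and the plunger has dropped fully home there (value of joint plunger below 0.003 m and x of coil in the frame of fixture below -0.06 m and z of coil in the frame of fixture below 0.06 m and (value of joint head above 1.52 rad or value of joint head below -1.52 rad)), for 0.2 s.
3. the coil has been slid up off its spindle, which is still locked (z of coil in the frame of fixture above 0.115 m and value of joint plunger below 0.003 m), for 0.05 s.
4. the coil is lowered in the hand, upright, to within 10 mm of the tray's floor (z of coil in the frame of tray below 0.015 m and horizontal distance between coil and tray below 0.09 m and angle between coil's own z axis and vertical below 0.3 rad and contact force between the fingers and coil above 1 N), for 0.02 s.
At the end, for the whole second after the job is handed in: Coil upright (0.1 rad), still, on the floor of the tray's free (-x) half; head locked a quarter turn on (over 1.52 rad), plunger home (under 3 mm), coil's spindle at the unloading side; bobbin down on its spindle, now at the back; the tray's other coil upright, moved under 20 mm (x of coil in the frame of tray between -0.072 and 0 m and y of coil in the frame of tray between -0.037 and 0.037 m and z of coil in the frame of tray below 0.009 m and angle between each of coil, stock's own z axis and vertical below 0.1 rad and linear speed of coil below 0.02 m/s and value of joint plunger below 0.003 m and (value of joint head above 1.52 rad or value of joint head below -1.52 rad) and x of bobbin in the frame of fixture above 0.06 m and z of bobbin in the frame of fixture below 0.06 m and distance of stock from where it was at the start of the episode below 0.02 m); the robot touches nothing.
It fails at once if the empty bobbin is taken up off its spindle (z of bobbin in the frame of fixture above 0.075 m).
It fails at once if the coil already in the tray is shifted by more than 20 mm or tipped (distance of stock from where it was at the start of the episode above 0.02 m or angle between stock's own z axis and vertical above 0.35 rad).
It also fails if it takes over 56 s, if anything falls off the work surface, if the arm or the gripper's body presses on something with over 40 N, if the wrist force passes 120 N, or if a joint passes its speed limit or range.

## Working session

There is one attempt and no reset: what is moved stays moved. The work goes in short steps, Python scripts to look and compute and a tool call to move; the robot and the scene stay as the last step left them, time stands still between calls to the robot, and variables do not carry over. Pictures are saved under pics/ and viewed, at most 10 in all, crops included, and the job is handed in when it is done.

Besides the shell and the picture viewer there is one more tool, called in YAML: its name, and indented under it one key for each argument. carry_out: Moves the arm, as the interface text tells. Its arguments: {"type":"object","properties":{"targets":{"type":"string"},"squeeze":{"type":"number"}},"required":["targets"]}

```bash
mkdir -p pics; cat > h.py <<'E'
import numpy as np, cv2
from bench import sensors, grab_frame, order, manip
def world(f,u,v,z=None):
    T=np.linalg.inv(f['view']); d=np.array([(u-f['cx'])/f['fx'],(v-f['cy'])/f['fy'],1.])
    if z is None: return T[:3,:3]@(d*f['depth'][int(v),int(u)])+T[:3,3]
    r=T[:3,:3]@d; o=T[:3,3]; return o+r*(z-o[2])/r[2]
E
python3 - <<'E'
from h import *
for n in('top','scene'):
    f=grab_frame(n); cv2.imwrite(f'pics/{n}0.png',f['pixels']); np.savez(f'{n}0.npz',**f)
    print(n,f['fx'],np.linalg.inv(f['view'])[:3].round(2).tolist())
print(sensors.get_obs())
E
```

```text
top 434.3858920160693 [[0.02, -1.0, 0.08, 430.79], [-1.0, -0.02, 0.01, 7.28], [-0.01, -0.08, -1.0, 1054.85]]
scene 486.099294059718 [[0.66, 0.49, -0.57, 1095.79], [0.75, -0.43, 0.5, -549.99], [0.0, -0.76, -0.65, 799.17]]
{'t': 0.1, 'joints': array([-1.38270526e+00,  1.04654557e-01,  9.65261454e-02,  1.56388496e+00,
       -4.36338774e-05,  1.35310984e+00]), 'qvel': array([-0.00067093, -0.00155036,  0.00040997,  0.00052676, -0.00060215,
        0.00156215]), 'joint_torque': array([ 6.44726868e-03, -5.58208287e+01,  5.04718423e+01,  1.32007702e-02,
       -1.69045129e-04,  1.10963219e-05]), 'eef_pos': array([ 236.78553818, -550.97009429,  230.57981388]), 'orientation': array([-3.07596153e+00, -6.32784659e-01,  4.02286880e-05]), 'ft_force': array([ 1.01187032,  0.71731868, -0.47302341]), 'moment': array([-0.00041768,  0.08976411, -0.00016866]), 'grasp_force': 0.0, 'opening': 85.35596297673875}
```

View pics/top0.png

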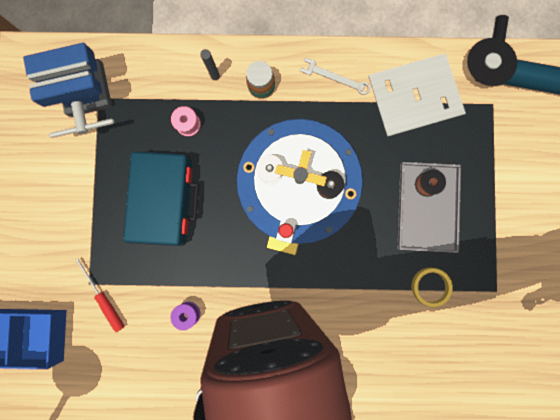

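View pics/scene0.png

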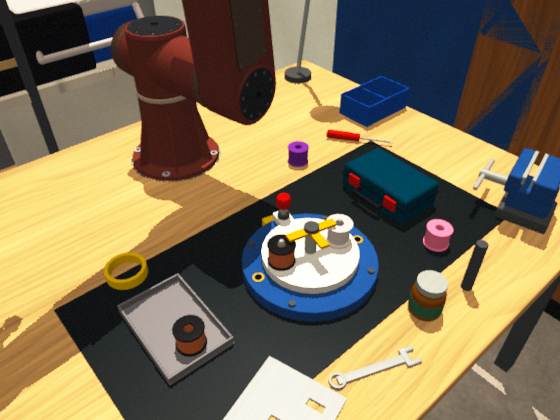

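Top view: axis/keeper at about (300,175), red knob (286,230), yellow mark (282,246). The tray is around (430,207), and its free end is towards the bottom of the picture. Possible coils:
- copper/black on the turntable (330,184), in scene view (281,252)
- stock coil in the tray (431,182)
- pink (185,121)
- purple (184,317)

I choose the one at (330,184), on the turntable's −y side. The head therefore has to turn −1.571.

```bash
python3 - <<'E'
from h import *
t=dict(np.load('top0.npz')); s=dict(np.load('scene0.npz'))
def blob(f,lo,hi,box,lo2=None,hi2=None):
    h=cv2.cvtColor(f['pixels'],cv2.COLOR_BGR2HSV); m=cv2.inRange(h,lo,hi)
    if lo2: m|=cv2.inRange(h,lo2,hi2)
    k=np.zeros_like(m); x0,y0,x1,y1=box; k[y0:y1,x0:x1]=m[y0:y1,x0:x1]
    n,l,st,c=cv2.connectedComponentsWithStats(k); i=1+np.argmax(st[1:,4]); return c[i],st[i],(l==i).astype(np.uint8)
def both(p,q):
    A=[];B=[];
    for f,(u,v) in((t,p),(s,q)):
        T=np.linalg.inv(f['view']); d=T[:3,:3]@[(u-f['cx'])/f['fx'],(v-f['cy'])/f['fy'],1]; d/=np.linalg.norm(d)
        P=np.eye(3)-np.outer(d,d); A.append(P);B.append(P@T[:3,3])
    return np.linalg.lstsq(np.vstack(A),np.hstack(B),rcond=None)[0]
# blue ring ellipse
_,st,m=blob(t,(100,120,50),(125,255,255),(225,110,375,250))
c=max(cv2.findContours(m,0,2)[0],key=cv2.contourArea); e=cv2.fitEllipse(cv2.convexHull(c)); print('disc',e,world(t,*e[0],30).round(1))
# head disc white
k=blob(t,(0,150,90),(8,255,255),(260,200,310,245),(172,150,90),(180,255,255)); print('knob',k[:2],world(t,*k[0],112).round(1))
k2=blob(s,(0,150,90),(8,255,255),(265,185,305,215),(172,150,90),(180,255,255)); print(k2[:2],both(k[0],k2[0]).round(1))
y=blob(t,(20,120,90),(35,255,255),(260,232,305,260)); print('mark',y[:2],world(t,*y[0],30).round(1))
y=blob(t,(20,120,90),(35,255,255),(265,140,335,192)); print('keeper',y[:2],world(t,*y[0],116).round(1))
# tray
h=cv2.cvtColor(t['pixels'],cv2.COLOR_BGR2HSV)
g=t['pixels'][150:265,385:475].max(2)>75
n,l,st,cc=cv2.connectedComponentsWithStats(g.astype(np.uint8)); i=1+np.argmax(st[1:,4]); 
cn=max(cv2.findContours((l==i).astype(np.uint8),0,2)[0],key=cv2.contourArea)+np.array([385,150])
r=cv2.minAreaRect(cn); b=cv2.boxPoints(r); print('tray',r,[world(t,*p,22).round(1).tolist() for p in b],world(t,*r[0],22).round(1))
d=t['depth']; W=lambda u,v:world(t,u,v).round(1).tolist()
print('depthpts coil',W(330,184),W(338,184),'column',W(300,175),'knob',W(286,230),'stock',W(426,182),W(438,186),'bob',W(268,160))
cv2.imwrite('pics/crop.png',cv2.resize(t['pixels'][110:265,225:475],None,fx=3.2,fy=3.2,interpolation=2))
E
```

```text
disc ((299.2343444824219, 180.83370971679688), (124.36092376708984, 125.59700775146484), 86.07279968261719) [575.6 -13.   30. ]
knob (array([285.45517241, 230.04827586]), array([279, 224,  14,  13, 145], dtype=int32)) [456.   16.9 112. ]
(array([283.        , 200.46606335]), array([276, 192,  15,  18, 221], dtype=int32)) [456.2  16.9  99.4]
mark (array([283.84782609, 246.42173913]), array([267, 237,  31,  18, 230], dtype=int32)) [419.7  20.9  30. ]
keeper (array([316.12903226, 179.01935484]), array([306, 173,  21,  13, 155], dtype=int32)) [568.  -48.1 116. ]
tray ((429.11279296875, 206.72802734375), (62.03209686279297, 88.84375), 1.9749339818954468) [[415.5, -245.6, 22.0], [627.9, -253.5, 22.0], [625.0, -401.9, 22.0], [412.9, -391.6, 22.0]] [ 519.5 -323.2   22. ]
depthpts coil [557.7, -78.5, 115.0] [559.2, -96.8, 106.3] column [575.2, -12.7, 123.2] knob [456.0, 15.7, 116.7] stock [574.0, -306.0, 54.5] [564.8, -332.7, 57.5] bob [610.7, 58.3, 103.3]
```

View pics/crop.png

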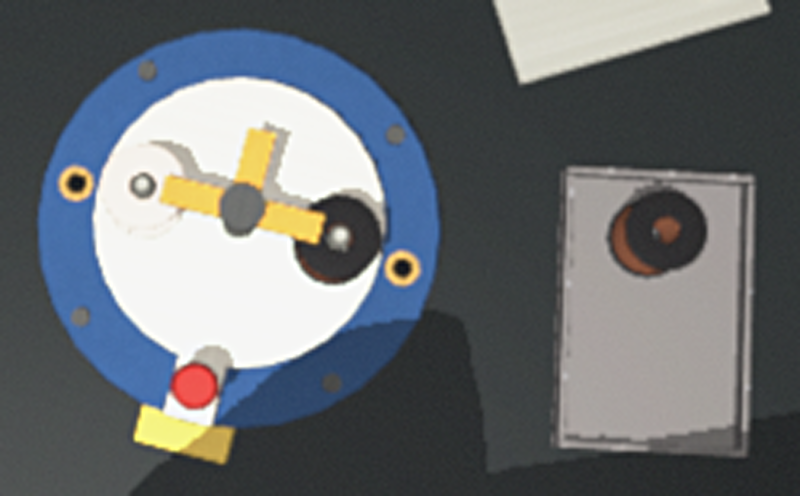

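The crop shows the coil (copper under black flanges) under the keeper's −y arm at crop (338,237). The bobbin is at (142,185), the knob at (194,385) and the mark at (184,432). The tray's free end is at the lower right. I'm moving to above the knob.

carry_out:
  targets: "1 .365 .947 0 .53;1 .365 .947 0 .53;1 .365 .947 0 .53"
  squeeze: 40

```text
t: 0.48
eef_pos: [274.4, -454.4, 231.4]
orientation: [-2.876, -1.264, -0.001]
ft_force: [-0.5, -1.0, 0.2]
opening: 85.6
grasp_force: 0.0
```

carry_out:
  targets: "1 .365 .947 0 .53;1 .365 .947 0 .53;1 .365 .947 0 .53"

```text
t: 0.85
eef_pos: [310.8, -359.7, 231.4]
orientation: [2.553, 1.831, 0.001]
ft_force: [0.6, -0.1, -0.4]
opening: 85.3
grasp_force: 0.0
```

carry_out:
  targets: "1 .365 .947 0 .53;1 .365 .947 0 .53;1 .365 .947 0 .53"

```text
t: 1.23
eef_pos: [347.1, -265.0, 231.4]
orientation: [2.119, 2.319, 0.001]
ft_force: [-0.8, -0.2, 0.6]
opening: 85.2
grasp_force: 0.0
```

carry_out:
  targets: "1 .365 .947 0 .53;1 .365 .947 0 .53;1 .365 .947 0 .53"

```text
t: 1.6
eef_pos: [383.4, -170.3, 231.3]
orientation: [-1.593, -2.708, -0.001]
ft_force: [0.3, 0.2, -0.7]
opening: 85.5
grasp_force: 0.0
```

carry_out:
  targets: "1 .365 .947 0 .53;1 .365 .947 0 .53;1 .365 .947 0 .53"

```text
t: 1.98
eef_pos: [419.7, -75.5, 231.1]
orientation: [-0.999, -2.978, -0.001]
ft_force: [-0.5, -0.1, 0.0]
opening: 85.8
grasp_force: 0.0
```

carry_out:
  targets: "1 .365 .947 0 .53;1 .365 .947 0 .53;1 .365 .947 0 .53;1 .365 .947 0 .53"

```text
t: 2.48
eef_pos: [455.7, 17.3, 231.0]
orientation: [-0.372, -3.119, -0.0]
ft_force: [0.3, -0.5, 0.1]
opening: 85.6
grasp_force: 0.0
```

```bash
cat >> h.py <<'E'
from scipy.spatial.transform import Rotation as R
def wrist():
    o=sensors.get_obs(); f=grab_frame('wrist'); T=np.eye(4); T[:3,:3]=R.from_rotvec(o['orientation']).as_matrix(); T[:3,3]=o['eef_pos']
    f['view']=np.linalg.inv(T@np.array(f['tool_from_camera'])); return f,o
def mask(f,ranges):
    h=cv2.cvtColor(f['pixels'],cv2.COLOR_BGR2HSV); return sum(cv2.inRange(h,a,b) for a,b in ranges)
RED=[((0,150,70),(8,255,255)),((172,150,70),(180,255,255))]
def big(m):
    n,l,st,c=cv2.connectedComponentsWithStats(m); i=1+np.argmax(st[1:,4]); return c[i],st[i],(l==i).astype(np.uint8)
E
python3 - <<'E'
from h import *
f,o=wrist(); cv2.imwrite('pics/w1.png',f['pixels'])
c,st,m=big(mask(f,RED)); print(o['eef_pos'].round(1),c,st,world(f,*c,114).round(1), np.linalg.inv(f['view']).round(2).tolist())
ys,xs=np.nonzero(m); P=np.array([world(f,u,v) for u,v in zip(xs[::5],ys[::5])]); P=P[(P[:,2]>111)&(P[:,2]<118)]; print(len(P),(P.min(0)+P.max(0))/2,P.mean(0),np.ptp(P,0))
E
```

```text
[455.7  17.3 231. ] [282.66666667 199.46252465] [ 266  181   35   38 1014] [451.4  17.8 114. ] [[0.24, 0.92, 0.3, 379.03], [0.97, -0.22, -0.07, 36.4], [-0.0, 0.31, -0.95, 373.87], [0.0, 0.0, 0.0, 1.0]]
153 [455.1432547   16.81662818 112.8101631 ] [454.62146188  16.89007544 112.90091262] [28.45581877 28.93699472  3.51249156]
```

View pics/w1.png

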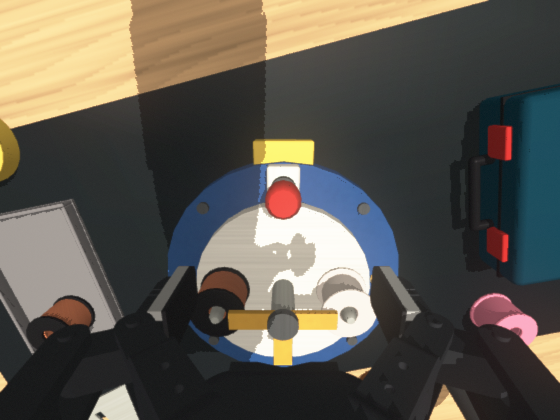

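The wrist view shows the knob at (283,199), centred between the fingers and in line with the mark. It is at about (455,17), so the tool is already over it. I'll go straight down and grip.

carry_out:
  targets: "1 0 0 -.5 0;1 0 0 -1 0;1 0 0 -1 0"

```text
t: 2.9
eef_pos: [453.2, 17.1, 128.0]
orientation: [-0.376, -3.112, -0.001]
ft_force: [-1.4, 0.0, 0.6]
opening: 85.3
grasp_force: 0.0
```

carry_out:
  targets: "1 0 0 -.25 0;1 0 0 -.48 0;1 0 0 -.48 0;0 0 0 -.48 0;0 0 0 -.48 0;0 0 0 -.48 0;0 0 0 -.48 0;0 0 0 -.48 0;0 0 0 -.48 0"
  squeeze: 50

```text
t: 4.03
eef_pos: [456.5, 16.7, 84.6]
orientation: [0.373, 3.118, -0.0]
ft_force: [-2.5, 0.9, 6.3]
opening: 32.6
grasp_force: 49.1
```

carry_out:
  targets: "0 0 0 .1 0;0 0 0 .19 0;0 0 0 .19 0;0 0 0 .19 0"
  squeeze: 70

```text
t: 4.53
eef_pos: [456.3, 16.7, 102.0]
orientation: [0.374, 3.118, -0.0]
ft_force: [7.0, -1.1, -6.7]
opening: 31.8
grasp_force: 69.9
```

```bash
python3 - <<'E'
import numpy as np
# arc plan: axis, start knob
A=np.array([575.4,-12.8]); K=np.array([455.3,17.]); r=K-A; print(np.hypot(*r))
a0=np.degrees(np.arctan2(r[1],r[0])); L=125
p=lambda d:A+L*np.array([np.cos(np.radians(a0+d)),np.sin(np.radians(a0+d))])
for c in range(3):
    b=p(-30*c); print('call',c)
    for k in range(1,6):
        q=(p(-30*c-6*k)-b)/100; print('0 %.3f %.3f 0 %.3f'%(q[0],q[1],-6*k/45),end=';')
E
```

```text
123.74186841970665
call 0
0 0.038 0.125 0 -0.133;0 0.089 0.246 0 -0.267;0 0.152 0.360 0 -0.400;0 0.227 0.467 0 -0.533;0 0.313 0.566 0 -0.667;call 1
0 0.096 0.089 0 -0.133;0 0.200 0.168 0 -0.267;0 0.312 0.236 0 -0.400;0 0.431 0.291 0 -0.533;0 0.554 0.334 0 -0.667;call 2
0 0.127 0.030 0 -0.133;0 0.257 0.046 0 -0.267;0 0.388 0.048 0 -0.400;0 0.518 0.037 0 -0.533;0 0.647 0.012 0 -0.667;
```

carry_out:
  targets: "0 .038 .125 0 -.133;0 .089 .246 0 -.267;0 .152 .36 0 -.4;0 .227 .467 0 -.533;0 .313 .566 0 -.667;0 .313 .566 0 -.667"

```text
t: 5.28
eef_pos: [487.6, 73.3, 101.7]
orientation: [1.17, 2.915, -0.002]
ft_force: [4.9, -5.0, -7.7]
opening: 31.7
grasp_force: 70.6
```

carry_out:
  targets: "0 .096 .089 0 -.133;0 .2 .168 0 -.267;0 .312 .236 0 -.4;0 .431 .291 0 -.533;0 .554 .334 0 -.667;0 .554 .334 0 -.667"

```text
t: 6.02
eef_pos: [542.5, 106.2, 101.1]
orientation: [-1.886, -2.512, 0.004]
ft_force: [2.8, -5.1, -8.1]
opening: 31.7
grasp_force: 71.1
```

carry_out:
  targets: "0 .127 .03 0 -.133;0 .257 .046 0 -.267;0 .388 .048 0 -.4;0 .518 .037 0 -.533;0 .647 .012 0 -.667;0 .647 .012 0 -.667;0 .647 .012 0 -.667"

```text
t: 6.9
eef_pos: [606.2, 107.5, 101.4]
orientation: [-2.469, -1.942, 0.004]
ft_force: [-0.2, -5.2, -7.8]
opening: 31.5
grasp_force: 71.5
```

```bash
python3 - <<'E'
from h import *
f=grab_frame('top'); cv2.imwrite('pics/t2.png',cv2.resize(f['pixels'][110:265,225:475],None,fx=3,fy=3)); 
E
```

```text
(no output)
```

View pics/t2.png

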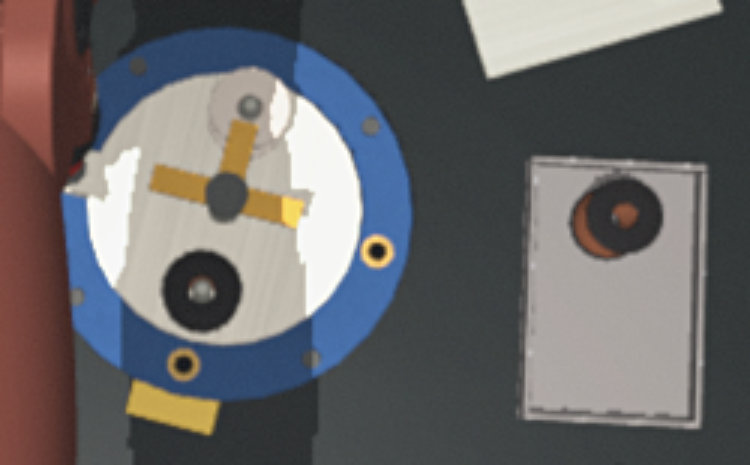

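The coil is now at the unloading side (202,290), in line with the start hole (184,364) and the mark (172,407). The bobbin is at the back (250,106). I'll lower the plunger and let go.

carry_out:
  targets: "0 0 0 -.1 0;0 0 0 -.17 0;0 0 0 -.17 0;0 0 0 -.17 0"

```text
t: 7.45
eef_pos: [606.5, 107.5, 85.3]
orientation: [2.469, 1.942, -0.003]
ft_force: [0.3, -5.9, -5.3]
opening: 31.3
grasp_force: 71.7
```

carry_out:
  targets: ".5 0 0 -.17 0;.7 0 0 -.17 0;1 0 0 -.17 0;1 0 0 -.17 0;1 0 0 -.17 0"

```text
t: 8.07
eef_pos: [607.5, 108.2, 68.8]
orientation: [2.47, 1.941, 0.001]
ft_force: [0.6, 0.7, -0.1]
opening: 85.1
grasp_force: 0.0
```

carry_out:
  targets: "1 0 0 .5 0;1 0 0 1 0;1 0 0 1 0"

```text
t: 8.45
eef_pos: [609.9, 108.1, 173.6]
orientation: [2.466, 1.938, 0.01]
ft_force: [0.2, 0.6, -0.3]
opening: 85.5
grasp_force: 0.0
```

```bash
python3 - <<'E'
from h import *
f,o=wrist(); cv2.imwrite('pics/w3.png',f['pixels']); print(o['eef_pos'],o['orientation'])
c,st,m=big(mask(f,RED)); ys,xs=np.nonzero(m); P=np.array([world(f,u,v) for u,v in zip(xs[::3],ys[::3])]); print(np.percentile(P,[50,90,97],axis=0).round(1)); Q=P[P[:,2]>np.percentile(P[:,2],95)-4]; print((Q.min(0)+Q.max(0))/2)
E
```

```text
[609.87726956 108.07589458 173.64712853] [2.46620172 1.93770623 0.00969669]
[[608.1 112.8 112.9]
 [618.6 123.4 114. ]
 [621.6 124.8 114.4]]
[610.69829237 140.19644402 213.43443154]
```

View pics/w3.png

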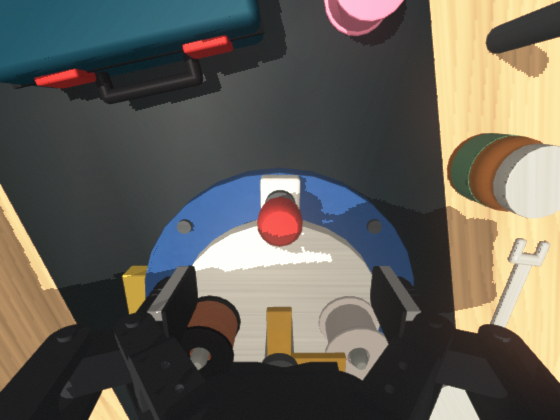

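The knob (280,220) has its top at about 113 mm, the same as at the start, so the plunger is home. The coil is at the lower left (210,325). I'm moving above it.

carry_out:
  targets: "1 -.1 -.1 .3 .2;1 -.2 -.2 .3 .4;1 -.3 -.3 .3 .6;1 -.4 -.4 .3 .8;1 -.5 -.52 .3 1;1 -.5 -.52 .3 1"

```text
t: 9.25
eef_pos: [556.5, 55.7, 197.2]
orientation: [-1.542, -2.736, 0.001]
ft_force: [-0.3, 0.4, -0.3]
opening: 85.4
grasp_force: 0.0
```

carry_out:
  targets: "1 -.1 -.1 .3 .2;1 -.2 -.2 .3 .4;1 -.3 -.3 .3 .6;1 -.4 -.4 .3 .8;1 -.5 -.52 .3 1;1 -.5 -.52 .3 1;1 -.5 -.52 .3 1"

```text
t: 10.12
eef_pos: [507.6, 4.6, 228.0]
orientation: [-0.383, -3.118, -0.001]
ft_force: [0.6, 0.7, 0.2]
opening: 85.0
grasp_force: 0.0
```

```bash
python3 - <<'E'
from h import *
f,o=wrist(); print(o['eef_pos'],o['orientation'],o['opening']); cv2.imwrite('pics/w4.png',f['pixels'])
# points on top flange plane near expected spot
v,u=np.mgrid[0:420:2,0:560:2]; d=f['depth'][::2,::2]; T=np.linalg.inv(f['view'])
P=np.stack([(u-f['cx'])/f['fx']*d,(v-f['cy'])/f['fy']*d,d],-1).reshape(-1,3)@T[:3,:3].T+T[:3,3]
P=P[d.ravel()>0]; n=np.hypot(P[:,0]-507.5,P[:,1]-4.1)<45
for a,b in((98,109),(110,119)):
    Q=P[n&(P[:,2]>a)&(P[:,2]<b)]; print(a,len(Q),Q.mean(0).round(1),Q.min(0).round(1),Q.max(0).round(1))
    if len(Q)>5: print(cv2.minEnclosingCircle(Q[:,:2].astype(np.float32)))
R_=mask(f,RED); c,st,m=big(R_); print('knob?',c,world(f,*c,112))
E
```

```text
[507.61500592   4.55095451 228.04053471] [-3.82522887e-01 -3.11806242e+00 -5.60292049e-04] 84.95535492503204
98 714 [507.6   4.5 104.2] [479.5 -25.1  98. ] [537.9  33.7 109. ]
((508.81427001953125, 4.093111038208008), 29.616857528686523)
110 35 [507.9   4.8 113.3] [503.6  -0.8 110.2] [512.8  10.4 115.4]
((508.21478271484375, 4.951066017150879), 5.867878437042236)
knob? [513.76258993  85.87667009] [456.56597608 206.70462841 112.        ]
```

View pics/w4.png

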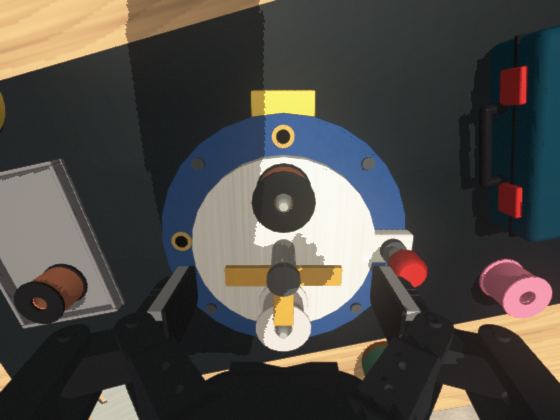

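The coil (284,198) stands at the unloading side, clear of the keeper arms, at about (508,4.6). The tool is over it. I'll go down, grip, and slide straight up.

carry_out:
  targets: "1 0 0 -.4 0;1 0 0 -.8 0;1 0 0 -.8 0"

```text
t: 10.55
eef_pos: [505.4, 5.0, 145.4]
orientation: [-0.377, -3.113, -0.001]
ft_force: [0.5, 0.7, 0.2]
opening: 85.3
grasp_force: 0.0
```

carry_out:
  targets: "1 0 0 -.4 0;1 0 0 -.78 0;1 0 0 -.78 0;1 0 0 -.78 0;0 0 0 -.78 0;0 0 0 -.78 0;0 0 0 -.78 0;0 0 0 -.78 0;0 0 0 -.78 0"
  squeeze: 50

```text
t: 11.68
eef_pos: [508.5, 3.9, 72.3]
orientation: [0.374, 3.116, -0.0]
ft_force: [-0.8, 0.6, 7.2]
opening: 57.6
grasp_force: 53.9
```

carry_out:
  targets: "0 0 0 .05 0;0 0 0 .1 0;0 0 0 .15 0;0 0 0 .2 0;0 0 0 .2 0"

```text
t: 12.3
eef_pos: [507.5, 4.0, 90.8]
orientation: [0.375, 3.118, -0.0]
ft_force: [0.3, 0.1, -2.8]
opening: 57.4
grasp_force: 54.3
```

carry_out:
  targets: "0 0 0 .12 0;0 0 0 .24 0;0 0 0 .36 0;0 0 0 .5 0;0 0 0 .65 0;0 0 0 .8 0;0 0 0 .8 0;0 0 0 .8 0"

```text
t: 13.3
eef_pos: [507.1, 4.1, 170.0]
orientation: [-0.375, -3.119, -0.0]
ft_force: [-0.2, 0.3, -3.6]
opening: 57.9
grasp_force: 54.3
```

```bash
python3 - <<'E'
from h import *
o=sensors.get_obs(); print(o['eef_pos'],o['ft_force'],o['opening'])
f=grab_frame('scene'); cv2.imwrite('pics/s5.png',f['pixels'])
t=grab_frame('top')
# tray free half: rim/floor via depth-derived points
v,u=np.mgrid[150:270,380:480]; d=t['depth'][150:270,380:480]; T=np.linalg.inv(t['view'])
P=np.stack([(u-t['cx'])/t['fx']*d,(v-t['cy'])/t['fy']*d,d],-1).reshape(-1,3)@T[:3,:3].T+T[:3,3]
for a,b in((15,28),(40,65)):
    Q=P[(P[:,2]>a)&(P[:,2]<b)&(P[:,0]>390)&(P[:,0]<650)]; r=cv2.minAreaRect(Q[:,:2].astype(np.float32)); print(a,len(Q),r)
E
```

```text
[507.13229931   4.12008645 169.96097712] [-0.16573409  0.28489595 -3.63223687] 57.94891681642836
15 772 ((519.657470703125, -324.09783935546875), (141.18588256835938, 210.59429931640625), 87.8698959350586)
40 487 ((574.1546020507812, -320.9070129394531), (56.410194396972656, 57.730682373046875), 3.4657974243164062)
```

View pics/s5.png

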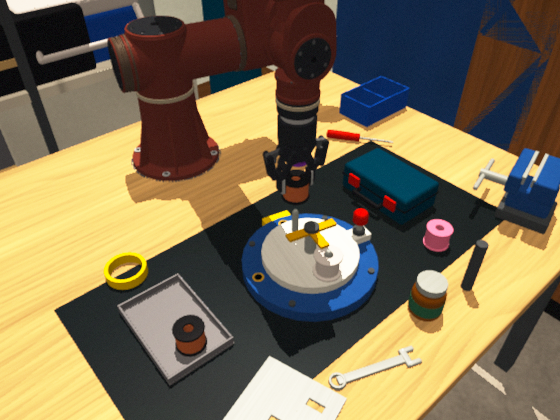

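The coil is held clear of the spindle (297,187), with the head locked and the bobbin in place. The tray's free place works out at (469.6,−322.2). I'm carrying the coil there.

carry_out:
  targets: "0 -.03 -.25 0 .06;0 -.06 -.55 0 .06;0 -.094 -.816 0 .065"

```text
t: 13.78
eef_pos: [497.4, -78.2, 169.7]
orientation: [-0.294, -3.127, -0.0]
ft_force: [0.1, 0.3, -3.0]
opening: 57.6
grasp_force: 54.5
```

carry_out:
  targets: "0 -.03 -.25 0 .06;0 -.06 -.55 0 .06;0 -.094 -.816 0 .065"

```text
t: 14.15
eef_pos: [488.0, -159.9, 169.7]
orientation: [-0.215, -3.133, -0.001]
ft_force: [0.2, -0.7, -3.1]
opening: 57.4
grasp_force: 54.5
```

carry_out:
  targets: "0 -.03 -.25 0 .06;0 -.06 -.55 0 .06;0 -.094 -.816 0 .065"

```text
t: 14.52
eef_pos: [478.6, -241.5, 169.6]
orientation: [-0.135, -3.138, -0.001]
ft_force: [0.1, -0.3, -3.2]
opening: 57.9
grasp_force: 54.5
```

carry_out:
  targets: "0 -.03 -.25 0 .06;0 -.06 -.55 0 .06;0 -.094 -.816 0 .065;0 -.094 -.816 0 .065;0 -.094 -.816 0 .065"

```text
t: 15.15
eef_pos: [469.5, -321.7, 169.8]
orientation: [-0.055, -3.14, -0.002]
ft_force: [1.3, 0.4, -2.8]
opening: 57.7
grasp_force: 54.8
```

carry_out:
  targets: "0 0 0 -.3 0;0 0 0 -.6 0;0 0 0 -1 0;0 0 0 -1 0;0 0 0 -1 0"

```text
t: 15.78
eef_pos: [470.3, -322.3, 71.9]
orientation: [0.054, 3.14, -0.001]
ft_force: [-0.0, 0.2, -2.6]
opening: 57.5
grasp_force: 55.3
```

carry_out:
  targets: "0 0 0 -.2 0;0 0 0 -.36 0;0 0 0 -.42 0;0 0 0 -.42 0;0 0 0 -.42 0"

```text
t: 16.4
eef_pos: [469.9, -322.6, 28.8]
orientation: [0.055, 3.141, -0.001]
ft_force: [0.3, -0.5, -3.5]
opening: 57.8
grasp_force: 55.5
```

carry_out:
  targets: "0 0 0 -.02 0;0 0 0 -.04 0;0 0 0 -.05 0;0 0 0 -.05 0"

```text
t: 16.9
eef_pos: [469.7, -322.3, 23.5]
orientation: [0.055, 3.141, 0.0]
ft_force: [-0.3, -0.4, -2.1]
opening: 57.3
grasp_force: 55.7
```

carry_out:
  targets: "0 0 0 -.012 0;0 0 0 -.012 0;0 0 0 -.012 0"

```text
t: 17.27
eef_pos: [469.8, -322.5, 23.4]
orientation: [0.054, 3.141, -0.001]
ft_force: [-5.1, 3.1, 9.2]
opening: 57.6
grasp_force: 56.9
```

On the floor. I'll release and lift away.

carry_out:
  targets: ".75 0 0 0 0;.9 0 0 0 0;.9 0 0 0 0;.9 0 0 0 0;.9 0 0 .2 0;.9 0 0 .5 0;.9 0 0 1 0;.9 0 0 1 0"

```text
t: 18.27
eef_pos: [471.8, -324.5, 128.4]
orientation: [0.054, 3.135, -0.01]
ft_force: [0.4, 0.8, -0.1]
opening: 76.5
grasp_force: 0.0
```

carry_out:
  targets: ".9 -.3 -.4 .6 0;.9 -.3 -.8 .6 0;.9 -.3 -.8 .6 0;.9 -.3 -.8 .6 0;.9 -.3 -.8 .6 0"

```text
t: 18.9
eef_pos: [439.8, -401.1, 181.7]
orientation: [-0.053, -3.141, -0.002]
ft_force: [-0.1, 1.1, 0.5]
opening: 76.9
grasp_force: 0.0
```

```bash
python3 - <<'E'
from h import *
f=grab_frame('scene'); cv2.imwrite('pics/s6.png',f['pixels'])
E
```

```text
(no output)
```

View pics/s6.png

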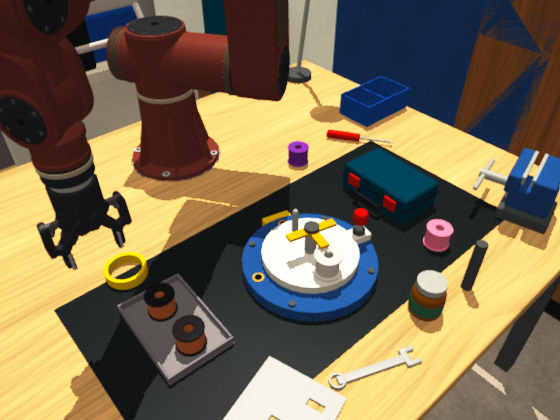

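The coil stands upright in the tray's free end (160,300) and the stock coil is untouched (189,334). The bobbin is down on its spindle (327,262), the plunger is home (361,222), and the gripper is clear of everything. Handing in.

```bash
python3 -c "
from h import *
print(order.close_job())"
```

```text
the job is handed in; nothing more can be done
None
```

The job is handed in: the head is locked a quarter turn on with the coil upright in the tray's free end, the bobbin and stock coil look undisturbed in the last picture, and no verdict was returned.

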